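Empty the specimen tote and hold its gate open for brushing out

TASK

The grey specimen tote is to be brushed out. Lift the green puck out of it and stand it on the yellow note pad without dropping it; then squeeze the red catch on the rail until it releases, after it the blue one, then swing the gate outward past its detent until it stands about square to the opening, and finish while still holding the gate wide open by its yellow handle. The gate closes by a spring, so do not let go of it; leave the other things on the bench where they are.

Things in the scene. Friction and masses are not known exactly. Their poses are not given: they have to be found in the camera images.
- puck_center (a point): centre (half-way up) of the green resin puck, an upright cylinder 30 mm in diameter and 21 mm high, about 22 g, standing on the tote's floor (floor 6 mm above the bench); z axis up. Its body is 'puck'
- puck: the same green puck; origin at the centre of its underside
- pad_top (a point): centre of the top face of the yellow pad of notes, 76 x 76 x 11 mm, fixed on the bench; top 11 mm above the bench
- tote: grey tray fixed to the bench, open at the top; origin on the bench under its centre, x along the gate side, y from the gate side (-y) to the back wall, z up. 220 mm along x, 200 mm along y, inside 202 x 168 mm; three walls 54 mm high. On the -y side a rail (top 50 mm above the bench, centre y = -84 mm) bears the catches, which reach 98 mm above the bench; the gate is outside it, hinged at its +x end
- catch_red_grip (a point): red squeeze catch on the rail: point midway between its two upright tabs while locked, 84 mm above the bench; it stays put. x axis: along the rail from the fixed tab (outer face x = -23 mm) to the sliding tab (outer face +23 mm locked, +9 mm squeezed). Tabs 6 mm thick, 14 mm wide, from 56 to 98 mm above the bench. Red and blue may be in either place, 100 mm apart
- catch_blue_grip (a point): the same for the blue squeeze catch. Beside each catch, on the outer side, its steel hook and the gate's lug reach up to 62 mm above the bench
- catch_red (a joint): travel of the red catch's sliding tab towards its fixed tab, m: 0 locked, 0.014 fully squeezed; its hook clears the gate above about 0.008, released counts above 0.010. It takes about 3 N to move and stays where it is left
- catch_blue (a joint): the same for the blue catch
- gate_handle (a point): yellow upright round post at the gate's free end, 14 mm in diameter, to be pinched from above; origin on its axis 83 mm above the bench; it runs from 45 mm below to 23 mm above that point, with a 17 mm cap in the top 4 mm; the bracket under it ends 40 mm above the bench. It turns with the gate (x and y axes as the tote's when shut)
- gate_hinge (a point): point on the gate's upright hinge axis, 83 mm above the bench; the closed handle stands 179 mm from it along the tote's -x and 42 mm along -y
- gate_angle (a joint): opening angle of the gate, rad: 0 shut, 1.57 square to the opening, stop at 1.65; turns counter-clockwise seen from above as it opens. A spring closes it (about 0.5 N at the handle when shut, 3 N wide open). A sprung ball in the apron is the detent: passed between about 0.6 and 0.9 rad, about 5 N at the handle; if let go, the gate swings back as far as the detent
- wash_bottle: bystander: white wash bottle with red cap, 52 mm wide, 164 mm high; origin under its centre
- paste_tin: bystander: flat tin with yellow lid, 60 mm wide, 24 mm high; origin under its centre
- tape_ring: bystander: roll of brown tape, 96 mm wide, 48 mm high; origin under its centre
- mug: bystander: blue and white mug, 92 mm high; origin under its centre
- puck_brown: bystander: dark brown puck, 32 mm wide, 21 mm high; origin under its centre
- gate: the gate itself: aluminium panel 176 mm long, 8 mm thick, its panel from 12 to 46 mm above the bench; origin on the bench at its hinge axis; it carries the yellow handle

How it is judged:
By the outcome, as a careful person would: the job done as asked, in the order asked, and still so for the second after the job is handed in, while the arm keeps its last pose, push and grip.
It also fails if it takes over 66 s, if anything falls off the work surface, if the arm or the gripper's body presses on something with over 40 N, if the wrist force passes 120 N, or if a joint passes its speed limit or range.

ROBOT

A 6-joint arm with a two-finger parallel gripper is mounted at the origin on a cart in front of the work surface, level with it; the furniture and walls round the work are solid. World frame = base frame: x ahead of the robot, y to its left, z up, the work surface at z = 0. Lengths are in mm, angles in degrees, forces in N, time in s.
With the tool pointing down it reaches from about 325 to 925 mm from the base axis. Payload 3.1 kg.
Tool frame: the origin (TCP) lies at the very end of the fingers, on their centre line; the grasp point (between the pads) lies grasp_offset behind it (grasp_offset is the distance from the TCP to the grasp point, in mm); z points along the fingers, y is the line along which they close (so a half turn about z gives the same grasp; the last joint's range is limited). The gripper opens to 85 mm and grips with 20 to 120 N. Pads are 22 mm wide; open, the fingers measure 114 mm over their backs; the gripper's body (76 mm by 85 mm) begins 54 mm behind the grasp point. The pads swing forward as they close: fully open they stand 13 mm farther back than shut.
Start: joints at [-80.397, 12.427, 92.441, -0, 75.132, -6.429], TCP at [172.623, -600.7, 231.3] pointing down, gripper open.
Joint ranges: [-157.48, 157.48], [-44.54, 120.13], [17.64, 146.25], [-64.5, 244.5], [7.68, 150.69], [-147.95, 147.95]. Speed limits (degrees/s): [159.86, 159.86, 180, 180, 180, 180].

INTERFACE

Orientations are given as [roll, pitch, yaw] about the fixed x, y, z axes, in that order (R = Rz(yaw) Ry(pitch) Rx(roll)).
In Python, from station import * gives the robot as it stands. Calls block until the motion is done:
- goto(position, orientation): joint-space move of the TCP to a pose.
- move_l(position, attitude=None, speed=150): straight line of the TCP; attitude=None keeps the orientation; speed is the mean speed in mm/s.
- move_j(angles): joint-space move.
- grip(opening, squeeze=None): finger opening in mm; squeeze is the grip in N (None keeps the last); returns when the fingers have stopped.
- wait(seconds).
- solve_ik(position, orientation): joint angles nearest the present ones, or None.
- get_obs(): the state.
- get_image(name): name is "side" or "top" or "wrist"; returns the picture (400x640x3 uint8, red, green, blue); there is no depth.
- get_calibration(name): a dict with "fx", "fy", "cx", "cy" (pixels), "D" ([k1, k2, p1, p2, k3] as OpenCV has them; the pictures are not rectified), "R" (3x3) and "t" (3): a world point X has camera coordinates R X + t; the wrist camera has in their place "mount" (4x4, takes a point from camera to tool coordinates, whose origin is the TCP and whose axes are the flange's). Camera axes: x right, y down, z forward; pixel columns grow to the right and rows downward; lengths in mm; the calibration is good to about 2 mm. A picture is of the moment at which its call begins: read the wrist's pose just before it. get_calibration takes no time and is no camera call.
A pose or a line that the arm cannot do raises Unreachable and nothing moves.
- sign_off(): hands the job in, once; it reports no verdict.
Trained networks look in the newest picture that a camera, given by its name, has taken for a name from the list of things; names that differ only in an ending like _2 or _b are one class to them, and where a whole thing is asked for, a point or a joint stands for the part that bears it (a point fixed in the world has none). Each returns a list of dicts, best first, with "score" (0 to 1); they miss things now and then, are a little off and sometimes report something else, mostly with a low value. They report only what shows in the picture. A call takes as long as a camera call.
- spot_in(name, camera): "extent" ([centre column, centre row, width, height] in pixels, round what is visible of it).
- regions_of(name, camera): "region" (400x640 bool, what is visible of it) and "extent" ([centre column, centre row, width, height] in pixels, round what is visible of it).
The state is a dict: "t": time; "joint_pos": joint angles; "qvel": joint speeds; "effort": joint torques, N m; "tcp_pos": TCP position; "ee_rot": TCP orientation; "wrist_force": force on the tool from outside, world axes, zero at the start; "moment": the same for the moment, N m; "grip_width": finger opening in mm.
Only numpy, scipy, OpenCV 4.12 (cv2) and the standard library are available. Lean on these libraries where they do the work, as an engineer would, in place of code of your own. Each camera call takes 0.05 s, during which the arm holds its last target. There are 200 camera calls.

## Working session

There is one attempt and no reset: what is moved stays moved. The work goes in short steps, each a Python script; the robot and the scene stay as the last script left them, time stands still between calls to the robot, and variables do not carry over. Pictures are saved under pics/ and viewed, on a budget of 10 in all, crops included, one or two more only if the job needs it, and the job is handed in when it is done.

```bash
mkdir -p pics; ls
python3 - <<'E'
from station import *
import cv2,numpy as np
o=get_obs();print(o)
for c in ["top","side"]:
    im=get_image(c);cv2.imwrite(f"pics/{c}0.png",im[:,:,::-1])
    k=get_calibration(c);print(c,{a:np.round(b,3).tolist() for a,b in k.items()})
    for n in ["puck","pad_top","tote","catch_red","catch_blue","gate_handle","gate","wash_bottle","paste_tin","tape_ring","mug","puck_brown"]:
        print(n,[(round(d["score"],2),np.round(d["extent"]).tolist()) for d in spot_in(n,c)[:3]])
k=get_calibration("wrist");print({a:np.round(b,3).tolist() for a,b in k.items()})
try: print(grasp_offset)
except Exception as e: print(e)
E
```

```text
pics
{'t': 0.0, 'joint_pos': array([-8.03971876e+01,  1.24775941e+01,  9.25281783e+01,  1.21977957e-03,
        7.51301994e+01, -6.42809714e+00]), 'qvel': array([ 0.0114474 , -0.14791761,  0.00844305,  0.06648545,  0.06242731,
        0.11552043]), 'effort': array([-1.66195645e-03, -3.96848702e+01, -3.03853726e+01, -3.67046650e-04,
        9.86913219e-03,  9.61133466e-07]), 'tcp_pos': array([ 172.49540829, -599.89104527,  229.96192978]), 'ee_rot': array([-1.79865015e+02, -1.63936610e-02,  1.60305758e+01]), 'wrist_force': array([-0.75027301, -0.51528357,  0.39141715]), 'moment': array([ 0.01342713, -0.00955868,  0.02746566]), 'grip_width': 85.51040289522841}
top {'fx': 478.581, 'fy': 478.581, 'cx': 317.734, 'cy': 192.68, 'D': [-0.055, 0.0, 0.0, 0.0, 0.0], 'R': [[-0.005, -1.0, 0.003], [-0.995, 0.005, -0.097], [0.097, -0.004, -0.995]], 't': [2.667, 613.697, 1567.786]}
puck []
pad_top [(0.79, [423.0, 225.0, 30.0, 27.0]), (0.62, [413.0, 153.0, 12.0, 11.0]), (0.33, [318.0, 207.0, 92.0, 78.0])]
tote [(0.8, [318.0, 209.0, 96.0, 71.0]), (0.24, [339.0, 213.0, 8.0, 10.0])]
catch_red [(0.42, [19
[... 807 characters left out ...]
33.0, 30.0])]
catch_blue []
gate_handle [(0.63, [313.0, 216.0, 58.0, 16.0])]
gate [(0.73, [314.0, 220.0, 52.0, 18.0]), (0.66, [299.0, 204.0, 18.0, 12.0])]
wash_bottle [(0.96, [368.0, 233.0, 16.0, 38.0])]
paste_tin [(0.75, [368.0, 264.0, 18.0, 19.0])]
tape_ring [(0.8, [324.0, 314.0, 32.0, 41.0]), (0.7, [288.0, 290.0, 31.0, 30.0]), (0.61, [302.0, 206.0, -0.0, 13.0])]
mug [(0.77, [301.0, 136.0, 21.0, 30.0])]
puck_brown [(0.48, [363.0, 280.0, 12.0, 6.0])]
{'fx': 317.092, 'fy': 317.092, 'cx': 314.555, 'cy': 198.249, 'D': [0.019, 0.0, 0.0, 0.0, 0.0], 'mount': [[-0.001, -0.964, -0.266, 67.333], [1.0, -0.001, 0.001, 1.038], [-0.001, -0.266, 0.964, -144.321], [0.0, 0.0, 0.0, 1.0]]}
18.700000000000003
```

Run:
```python
import cv2,numpy as np
t=cv2.imread("pics/top0.png")[120:270,170:490];s=cv2.imread("pics/side0.png")[110:350,220:460]
t=cv2.resize(t,(800,375),interpolation=cv2.INTER_CUBIC)
cv2.imwrite("pics/a1.png",t); cv2.imwrite("pics/a2.png",cv2.resize(s,(600,600),interpolation=cv2.INTER_CUBIC))
```

```text
(no output)
```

View pics/a1.png

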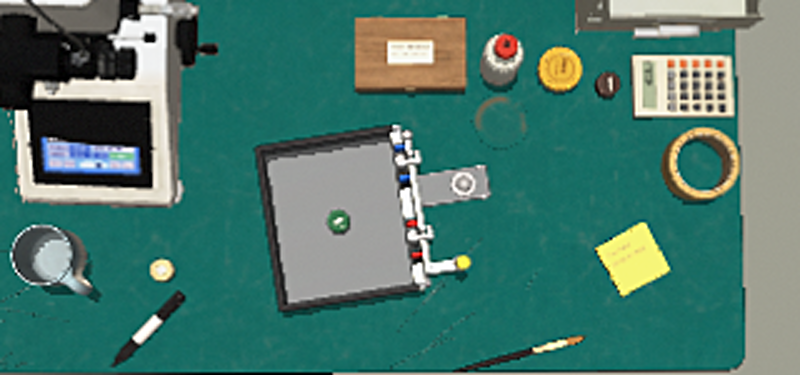

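View pics/a2.png

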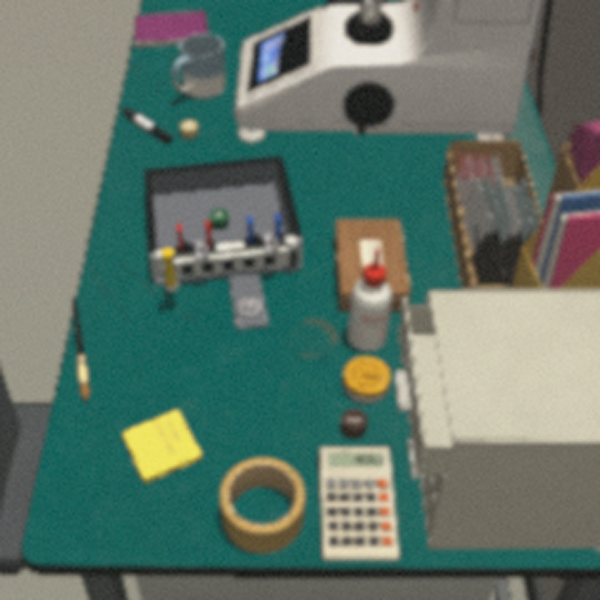

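```bash
cat > h.py <<'E'
from station import *
import cv2,numpy as np
from scipy.spatial.transform import Rotation as Ro
def campose(c,o=None):
    k=get_calibration(c);K=np.array([[k["fx"],0,k["cx"]],[0,k["fy"],k["cy"]],[0,0,1]]);D=np.array(k["D"],float)
    if c=="wrist":
        T=np.eye(4);T[:3,:3]=Ro.from_euler("xyz",o["ee_rot"],degrees=True).as_matrix();T[:3,3]=o["tcp_pos"]
        M=np.linalg.inv(T@np.array(k["mount"]));return K,D,M[:3,:3],M[:3,3]
    return K,D,np.array(k["R"]),np.array(k["t"])
def on_plane(px,z,P):
    K,D,R,t=P
    u=cv2.undistortPoints(np.array(px,float).reshape(-1,1,2),K,D).reshape(-1,2)
    d=np.c_[u,np.ones(len(u))]@R; c=-R.T@t
    return c+d*((z-c[2])/d[:,2])[:,None]
def proj(X,P):
    K,D,R,t=P
    return cv2.projectPoints(np.array(X,float).reshape(-1,3),cv2.Rodrigues(R)[0],t,K,D)[0].reshape(-1,2)
E
python3 - <<'E'
from h import *
P=campose("top");a=lambda x,y:[170+x/2.5,120+y/2.5]
for n,p,z in [("puck",a(339,222),27),("pad",a(633,259),11),("handle",a(463,262),106),("hinge",a(397,130),55),("backfar",a(258,150),54),("backnear",a(283,308),54),("nearR",a(422,287),50),("cap",a(507,44),160),("tin",a(560,68),24)]:
    print(n,on_plane([p],z,P)[0].round())
goto([480,-60,230],[180,0,0]); wait(.3)
o=get_obs();im=get_image("wrist");cv2.imwrite("pics/w1.png",im[:,:,::-1]);print(o["t"],o["tcp_pos"],o["ee_rot"])
np.save("w1.npy",np.r_[o["tcp_pos"],o["ee_rot"]])
for n in ["puck","catch_red","catch_blue","gate_handle","gate","wash_bottle","paste_tin","tote"]:
    print(n,[(round(d["score"],2),np.round(d["extent"],1).tolist()) for d in regions_of(n,"wrist")[:3]])
E
```

```text
puck [560.  40.  27.]
pad [ 509. -355.   11.]
handle [ 504. -118.  106.]
hinge [680. -37.  55.]
backfar [654. 146.  54.]
backnear [447. 113.  54.]
nearR [473. -68.  50.]
cap [ 772. -172.  160.]
tin [ 768. -259.   24.]
3.825 [480.01844364 -60.38970523 229.95699409] [-1.79999709e+02  4.23956183e-03 -4.01641039e-02]
puck [(0.76, [219.9, 92.9, 38.3, 27.8])]
catch_red [(0.81, [317.6, 108.8, 40.7, 26.5]), (0.29, [218.1, 94.0, 34.4, 28.5])]
catch_blue [(0.42, [217.9, 94.1, 32.0, 28.2]), (0.36, [345.9, 86.9, 88.3, 169.4])]
gate_handle [(0.72, [349.7, 89.0, 82.2, 169.1])]
gate [(0.89, [348.7, 88.1, 87.0, 169.4])]
wash_bottle []
paste_tin []
tote [(0.86, [242.5, 106.1, 334.3, 212.2])]
```

View pics/w1.png

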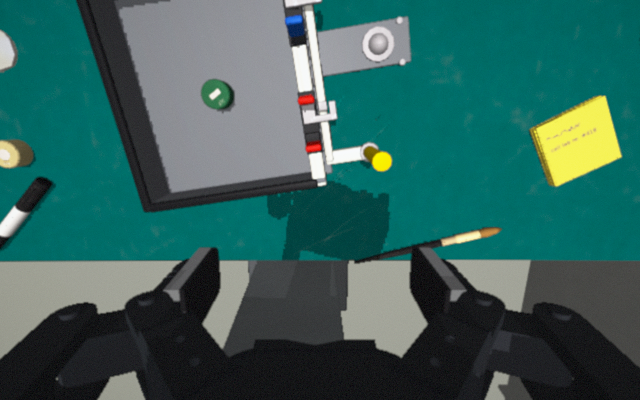

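Run:
```python
from h import *
goto([620,-60,230],[180,0,0]); wait(.3)
o=get_obs();im=get_image("wrist");cv2.imwrite("pics/w2.png",im[:,:,::-1]);print(o["t"],o["tcp_pos"])
np.save("w2.npy",np.r_[o["tcp_pos"],o["ee_rot"]])
rng={"red":[((0,130,90),(7,255,255)),((174,130,90),(180,255,255))],"blue":[((108,130,60),(128,255,255))],"green":[((45,100,30),(78,255,255))],"yellow":[((22,140,120),(34,255,255))]}
zs={"red":98,"blue":98,"green":27,"yellow":106}
for f in ["w1","w2"]:
    v=np.load(f+".npy");P=campose("wrist",{"tcp_pos":v[:3],"ee_rot":v[3:]})
    hsv=cv2.cvtColor(cv2.imread(f"pics/{f}.png"),cv2.COLOR_BGR2HSV)
    for c,rs in rng.items():
        m=sum(cv2.inRange(hsv,*map(np.array,r)) for r in rs).astype(np.uint8)
        n,_,st,ce=cv2.connectedComponentsWithStats(m)
        for i in range(1,n):
            if 25<st[i,4]<8000 : print(f,c,st[i].tolist(),ce[i].round(1),on_plane([ce[i]],zs[c],P)[0].round(1))
```

```text
5.1917 [619.23253082 -60.04837499 230.44056542]
w1 red [298, 94, 17, 11, 147] [305.8  99.3] [556.8 -54.4  98. ]
w1 red [306, 141, 16, 12, 154] [313.4 146.4] [518.  -60.5  98. ]
w1 blue [285, 15, 19, 22, 303] [294.6  24.8] [612.2 -46.2  98. ]
w1 green [202, 80, 31, 29, 581] [217.   93.7] [564.7  39.5  27. ]
w1 yellow [530, 96, 91, 90, 4922] [576.5 140.9] [ 522.6 -278.   106. ]
w1 yellow [368, 147, 24, 24, 351] [380.3 159.6] [ 507.7 -117.4  106. ]
w2 red [300, 235, 15, 22, 259] [307.3 246.3] [563.7 -54.3  98. ]
w2 red [306, 271, 14, 24, 277] [313.  282.6] [525.4 -59.6  98. ]
w2 blue [282, 140, 18, 13, 138] [290.4 145.8] [657.8 -40.3  98. ]
w2 blue [289, 181, 17, 16, 160] [297.6 188.2] [620. -46.  98.]
w2 green [214, 206, 28, 26, 454] [227.5 217.5] [568.2  39.2  27. ]
w2 yellow [486, 0, 63, 55, 1465] [514.6  27.4] [ 747.  -212.9  106. ]
w2 yellow [501, 2, 35, 38, 881] [517.6  21. ] [ 751.3 -214.4  106. ]
w2 yellow [510, 217, 82, 76, 3718] [551.5 254.4] [ 559.3 -277.8  106. ]
w2 yellow [365, 297, 18, 16, 208] [373.4 304.6] [ 506.3 -117.9  106. ]
```

View pics/w2.png

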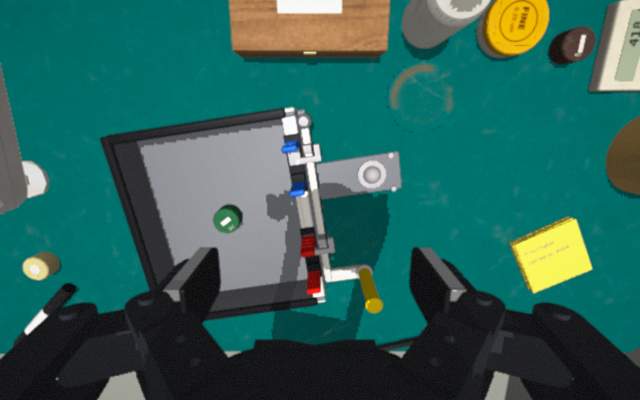

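```bash
cat >> h.py <<'E'
YAW=8.5
def st(tag=""):
    o=get_obs();print(tag,round(o["t"],2),o["tcp_pos"].round(1),o["ee_rot"].round(1),"F",o["wrist_force"].round(1),"w",round(o["grip_width"],1),flush=True);return o
E
python3 - <<'E'
from h import *
for f,p in [("w1",[576.5,140.9]),("w2",[551.5,254.4])]:
    v=np.load(f+".npy");P=campose("wrist",{"tcp_pos":v[:3],"ee_rot":v[3:]});print(on_plane([p],11,P).round(1))
    if f=="w2": print("hinge",on_plane([[304,121]],50,P),"bottle?",on_plane([[425,42]],0,P))
R=[180,0,90+YAW]
goto([565,41.5,110],R);st()
move_l([565,41.5,8],speed=120);st("down")
grip(20,30);o=st("grip")
if o["grip_width"]>25:
    move_l([565,41.5,130],speed=150);st("up")
    im=get_image("wrist");cv2.imwrite("pics/w3.png",im[:,:,::-1])
E
```

```text
[[ 513.7 -354.8   11. ]]
[[ 514.3 -354.5   11. ]]
hinge [[677.17134394 -50.81640465  50.        ]] bottle? [[ 757.55219572 -180.01453426    0.        ]]
 6.63 [565.5  41.3 110.5] [179.9   0.   98.5] F [-0.4 -0.1 -0.1] w 85.3
down 7.63 [565.9  41.5   8.8] [179.9   0.   98.5] F [0.1 0.5 0.8] w 85.5
grip 8.19 [565.5  41.5   8.6] [179.9   0.   98.5] F [-0.5  0.1  3.8] w 28.4
up 9.16 [563.9  41.5 128.8] [-179.9   -0.    98.5] F [-0.9 -0.1 -0.1] w 28.4
```

Run:
```python
from h import *
R=[180,0,90+YAW]
move_l([564,41,175],speed=200)
goto([514,-354.6,80],R);st()
move_l([514,-354.6,20],speed=120);wait(.2);st("pre")
for z in (16,14.5,13.5,12.8):
    move_l([514,-354.6,z],speed=30);o=st()
    if o["wrist_force"][2]>2.5:break
grip(50);wait(.2);st("open")
move_l([514,-354.6,150],speed=200)
wait(.2);o=get_obs();im=get_image("wrist");cv2.imwrite("pics/w4.png",im[:,:,::-1])
get_image("side");
for n in ["puck","wash_bottle"]:print(n,[(round(d["score"],2),np.round(d["extent"],1).tolist()) for d in spot_in(n,"wrist")[:3]],[(round(d["score"],2),np.round(d["extent"],1).tolist()) for d in spot_in(n,"side")[:3]])
st()
```

```text
11.1 [ 514.6 -353.6   80.1] [180.   -0.   98.6] F [ 0.3 -0.5 -1.1] w 28.8
pre 11.95 [ 514.9 -355.4   21.4] [1.799e+02 1.000e-01 9.850e+01] F [ 0.5  0.2 -0.1] w 28.6
 12.23 [ 513.8 -354.5   15.8] [-180.    -0.    98.5] F [ 0.   0.9 -0.8] w 28.8
 12.48 [ 513.9 -354.5   14.3] [-180.    -0.    98.5] F [-0.1 -0.4  0.2] w 28.7
 12.73 [ 514.2 -354.8   13.6] [180.    0.   98.5] F [0.4 0.  0.3] w 29.0
 12.98 [ 514.2 -354.8   13.6] [180.    0.   98.5] F [-1.7  0.8  5.2] w 28.5
open 13.53 [ 513.9 -354.5   12.6] [-180.    -0.    98.5] F [-0.1  0.5  1.5] w 50.2
puck [(0.55, [317.5, 189.6, 35.7, 39.9])] [(0.55, [286.2, 286.6, 8.7, 12.6])]
wash_bottle [(0.65, [316.4, 191.3, 33.4, 36.0])] [(0.83, [369.6, 231.4, 18.6, 43.5]), (0.56, [326.2, 312.8, 33.5, 37.0]), (0.2, [314.3, 213.1, 51.8, 7.8])]
 14.86 [ 513.9 -354.5  149.6] [-180.    -0.    98.5] F [ 0.2 -0.2  0.5] w 49.8
```

View pics/w4.png

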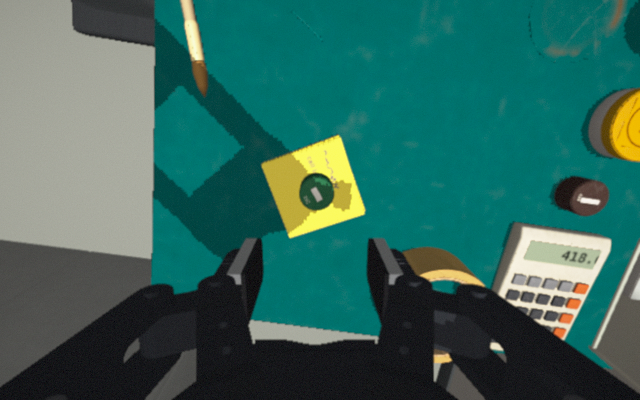

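```bash
cat >> h.py <<'E'
tx=np.array([np.cos(np.radians(YAW)),np.sin(np.radians(YAW))])
def squeeze(c):
    R=[180,0,90+YAW];p=np.array(c)-7*tx
    grip(80,20)
    goto([*p,150],R);st("above")
    o=get_obs();im=get_image("wrist");P=campose("wrist",o)
    move_l([*p,66],speed=120);st("down")
    grip(44);st("44")
    for w in (38,33.5,32):
        grip(w);wait(.15);o=st(w)
    return o
def tabs(P,im,red):
    hsv=cv2.cvtColor(im,cv2.COLOR_RGB2HSV)
    rs=[((0,130,90),(7,255,255)),((174,130,90),(180,255,255))] if red else [((108,130,60),(128,255,255))]
    m=sum(cv2.inRange(hsv,*map(np.array,r)) for r in rs).astype(np.uint8)
    n,_,s,ce=cv2.connectedComponentsWithStats(m)
    for i in range(1,n):
        if s[i,4]>25: print("red" if red else "blue",s[i].tolist(),on_plane([ce[i]],98,P)[0].round(1))
E
python3 - <<'E'
from h import *
o=squeeze([537.4,-57.5])
grip(80);p=o["tcp_pos"]
move_l([530.5,-58.5,150],speed=150);wait(.2)
o=st();im=get_image("wrist");cv2.imwrite("pics/w5.png",im[:,:,::-1]);P=campose("wrist",o)
tabs(P,im,1);tabs(P,im,0)
E
```

```text
above 16.41 [531.  -59.5 150.3] [1.80e+02 1.00e-01 9.85e+01] F [ 0.4 -0.1  0.5] w 80.4
down 17.31 [531.2 -58.9  66.6] [179.9   0.   98.5] F [0.5 0.  0.8] w 80.0
44 17.75 [532.5 -58.8  67.5] [1.798e+02 1.000e-01 9.850e+01] F [3.1 0.7 2.8] w 44.1
38 18.13 [530.6 -58.6  66. ] [180.    0.   98.5] F [ 2.9 -0.3  1.2] w 38.0
33.5 18.51 [530.2 -58.6  65.9] [-180.    -0.    98.5] F [ 2.2 -0.2  2.2] w 33.6
32 18.88 [529.5 -58.6  65.8] [-179.9   -0.    98.5] F [-1.8 -1.6  5.1] w 32.0
 20.31 [529.4 -58.2 148.4] [-1.798e+02 -1.000e-01  9.850e+01] F [0.1 0.8 0.1] w 79.6
red [291, 192, 11, 35, 280] [516.8 -55.7  98. ]
red [329, 193, 12, 34, 311] [541.6 -51.7  98. ]
blue [424, 191, 32, 36, 576] [607.8 -40.2  98. ]
blue [480, 191, 39, 35, 635] [644.9 -35.5  98. ]
```

View pics/w5.png

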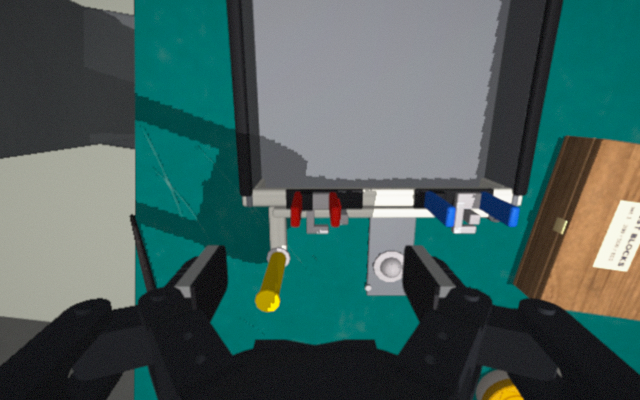

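Run:
```python
from h import *
o=squeeze([636.6,-42.7])
grip(80)
move_l([629.6,-43.8,150],speed=150);wait(.2)
o=st();im=get_image("wrist");cv2.imwrite("pics/w6.png",im[:,:,::-1]);P=campose("wrist",o)
np.save("w6.npy",np.r_[o["tcp_pos"],o["ee_rot"]])
tabs(P,im,1);tabs(P,im,0)
```

```text
above 21.06 [630.  -43.6 149.5] [-179.9   -0.    98.5] F [-0.3  0.  -0.5] w 80.1
down 21.96 [630.3 -43.9  66.8] [179.9   0.   98.5] F [ 0.3 -0.1 -0.3] w 79.9
44 22.4 [631.7 -43.9  67.6] [1.797e+02 1.000e-01 9.850e+01] F [ 2.5 -0.3  1.8] w 43.9
38 22.78 [629.8 -43.8  66.1] [180.    0.   98.5] F [4.  0.5 3.2] w 38.4
33.5 23.16 [629.1 -43.8  65.8] [-179.9   -0.    98.5] F [ 0.3 -1.5  2.9] w 33.6
32 23.52 [628.4 -43.9  65.8] [-179.8   -0.    98.5] F [-1.2 -1.5  5.6] w 32.0
 24.96 [628.4 -43.6 148.1] [-1.798e+02 -1.000e-01  9.850e+01] F [ 0.4 -0.2 -0.7] w 80.2
red [133, 193, 35, 34, 668] [523.6 -54.6  98. ]
red [175, 193, 28, 33, 424] [547.6 -51.   98. ]
blue [290, 191, 12, 35, 300] [615.7 -39.7  98. ]
blue [329, 191, 13, 34, 306] [640.3 -35.9  98. ]
```

View pics/w6.png

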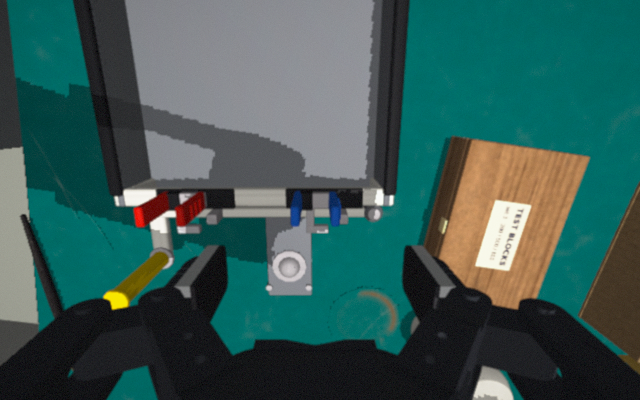

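Run:
```python
from h import *
px={}
for c,box in [("top",(355,390,125,160)),("side",(355,385,205,232))]:
    im=cv2.imread(f"pics/{c}0.png");hsv=cv2.cvtColor(im,cv2.COLOR_BGR2HSV)
    m=(cv2.inRange(hsv,(0,130,80),(8,255,255))|cv2.inRange(hsv,(172,130,80),(180,255,255)))
    k=np.zeros_like(m);k[box[2]:box[3],box[0]:box[1]]=1;y,x=np.nonzero(m*k);px[c]=np.array([x.mean(),y.mean()]);print(c,px[c],len(x),x.min(),x.max(),y.min(),y.max())
from scipy.optimize import least_squares
C={c:campose(c) for c in px}
f=lambda X:np.concatenate([proj(X,C[c])[0]-px[c] for c in px])
s=least_squares(f,[772,-172,150]);print("cap",s.x,s.fun)
# base of bottle in side picture: bottom edge of the network's box
print("base side",on_plane([[369.6,231.4+21.7]],0,C["side"]), "tin top",on_plane([[395,148]],24,C["top"]))
H=np.array([677.5,-50.5]);
Y=62;t=20
for a in (0,.4,.8,1.2,1.55):
    p=H+Ro.from_euler("z",np.radians(YAW)+a).as_matrix()[:2,:2]@[-179,-42]
    z=Ro.from_euler("xyz",[180,t,Y],degrees=True).as_matrix()
    if a==0: print("tool axes",z.round(2).tolist())
    q=solve_ik((np.r_[p,85]+18.7*z[:,2]).tolist(),[180,t,Y]);q2=solve_ik((np.r_[p,85]+18.7*-0+[0,0,-18]).tolist(),[180,-t,Y]);print(a,p.round(1),None if q is None else np.round(q),None if q2 is None else np.round(q2))
```

```text
top [371.92857143 138.28571429] 70 368 376 134 143
side [369.44444444 219.22222222] 63 365 374 216 223
cap [ 779.4838106  -173.15371514  122.84185964] [-0.0356264  -0.50729966 -0.50204469  0.10002244]
base side [[ 787.12180074 -212.65372237    0.        ]] tin top [[ 765.18740142 -262.816137     24.        ]]
tool axes [[0.44, 0.88, -0.16], [0.83, -0.47, -0.3], [-0.34, 0.0, -0.94]]
0 [ 506.7 -118.5] [-11.  17. 109. -22.  62.  29.] [-33.  12. 116.  24.  57. -19.]
0.4 [ 546.6 -179.7] [-16.  22. 102. -22.  62.  24.] [-36.  18. 107.  23.  60. -20.]
0.8 [ 607.3 -220.4] [-18.  29.  93. -22.  64.  21.] [-36.  26.  97.  23.  62. -19.]
1.2 [ 679.  -234.4] [-17.  36.  81. -21.  68.  20.] [-33.  33.  86.  22.  65. -15.]
1.55 [ 741.9 -222.7] [-15.  43.  71. -20.  73.  20.] [-30.  38.  77.  22.  66. -11.]
```

```bash
cat >> h.py <<'E'
H=np.array([677.5,-50.5]);A=[180,-20,62];Zt=Ro.from_euler("xyz",A,degrees=True).as_matrix()[:,2]
def hp(a): return H+Ro.from_euler("z",np.radians(YAW)+a).as_matrix()[:2,:2]@[-179,-42]
def tcp(a,z=85,back=0): return (np.r_[hp(a),z]+(18.7-back)*Zt).tolist()
def ang(o):
    g=o["tcp_pos"]-18.7*Ro.from_euler("xyz",o["ee_rot"],degrees=True).as_matrix()[:,2]
    d=g[:2]-H;return np.arctan2(d[1],d[0])-np.radians(YAW)-np.arctan2(-42,-179),np.hypot(*d),g
E
python3 - <<'E'
from h import *
grip(60,40)
goto(tcp(0,back=75),A);st("above")
wait(.1);o=get_obs();im=get_image("wrist");cv2.imwrite("pics/w7.png",im[:,:,::-1]);print("expected handle base/top px",proj([[*hp(0),40],[*hp(0),106]],campose("wrist",o)).round())
move_l(tcp(0),speed=120);st("down")
grip(8);o=st("grip");print(ang(o))
E
```

```text
above 26.05 [ 498.1 -136.1  138.5] [179.9 -20.   62. ] F [-0.1  0.4 -0.2] w 60.2
expected handle base/top px [[312. 218.]
 [311. 216.]]
down 26.98 [ 510.3 -113.    67.8] [179.9 -20.   62. ] F [-0.3 -0.2  0.7] w 60.3
grip 27.48 [ 509.7 -113.1   68. ] [180. -20.  62.] F [-3.  -0.9  4.9] w 13.9
(np.float64(0.0011625242656152501), np.float64(183.89630129309185), array([ 506.72087058, -118.70805365,   85.56498862]))
```

View pics/w7.png

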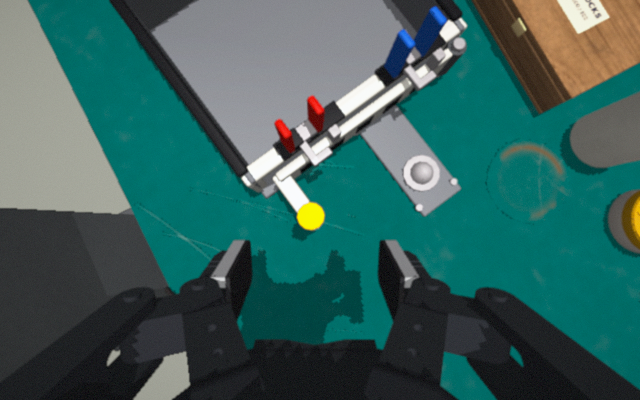

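Run:
```python
from h import *
for i,a in enumerate(np.linspace(.1,1.56,15)):
    move_l(tcp(a),speed=90);o=get_obs();x=ang(o)
    print(round(o["t"],1),round(a,2),round(x[0],3),round(x[1],1),x[2].round(),o["wrist_force"].round(1),round(o["grip_width"],1),flush=True)
    if np.linalg.norm(o["wrist_force"])>25 or o["grip_width"]<12: print("STOP");break
wait(.3);st();im=get_image("wrist");cv2.imwrite("pics/w8.png",im[:,:,::-1])
im=get_image("side");cv2.imwrite("pics/s8.png",cv2.resize(im[190:310,250:410,::-1],(800,600),interpolation=cv2.INTER_CUBIC))
im=get_image("top");cv2.imwrite("pics/t8.png",cv2.resize(im[120:260,280:460,::-1],(770,600),interpolation=cv2.INTER_CUBIC))
```

```text
27.8 0.1 0.1 183.7 [ 514. -135.   86.] [-2.4  0.6  7.1] 13.6
28.2 0.2 0.208 185.1 [ 523. -153.   85.] [-5.9 -3.8  6.7] 13.7
28.6 0.31 0.308 185.0 [ 534. -168.   85.] [-7.1 -3.2  7.1] 13.4
28.9 0.41 0.409 184.9 [ 547. -182.   85.] [-7.2 -2.5  8.4] 13.8
29.3 0.52 0.515 183.0 [ 563. -193.   85.] [0.5 2.  3.1] 13.3
29.7 0.62 0.615 182.8 [ 578. -204.   85.] [-2.2  4.2  4.1] 13.6
30.0 0.73 0.727 183.5 [ 595. -214.   85.] [0.5 2.  1.6] 13.7
30.4 0.83 0.85 184.8 [ 616. -225.   85.] [ 8.7 -2.5 -4.7] 13.7
30.8 0.93 0.931 184.8 [ 630. -229.   85.] [-5.3 -2.8  3.9] 13.5
31.1 1.04 1.036 183.2 [ 649. -231.   85.] [-1.   1.8  1.4] 13.2
31.5 1.14 1.139 182.8 [ 668. -233.   84.] [-3.7  2.9  2.1] 13.7
31.9 1.25 1.245 183.8 [ 687. -234.   84.] [-2.5  0.5 -1. ] 13.3
32.2 1.35 1.347 183.9 [ 706. -232.   84.] [-4.8  0.4  0.9] 13.1
32.6 1.46 1.454 184.6 [ 725. -229.   85.] [-3.  -1.9 -2.3] 13.4
33.0 1.56 1.555 184.7 [ 743. -223.   85.] [-3.9 -4.4 -2.8] 13.3
 33.27 [ 745.7 -217.7   67. ] [180.  -19.9  62. ] F [-3.8 -4.2 -2.1] w 13.3
```

View pics/w8.png

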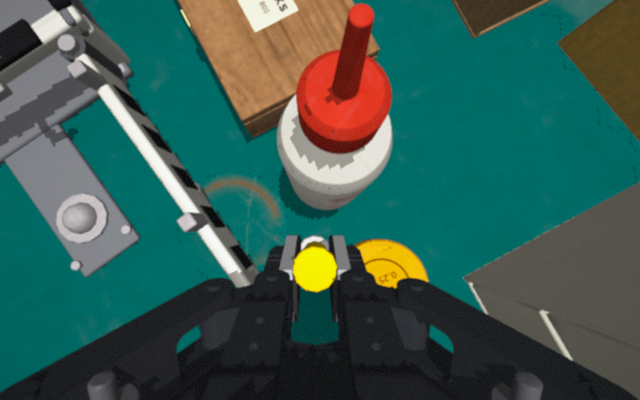

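View pics/s8.png

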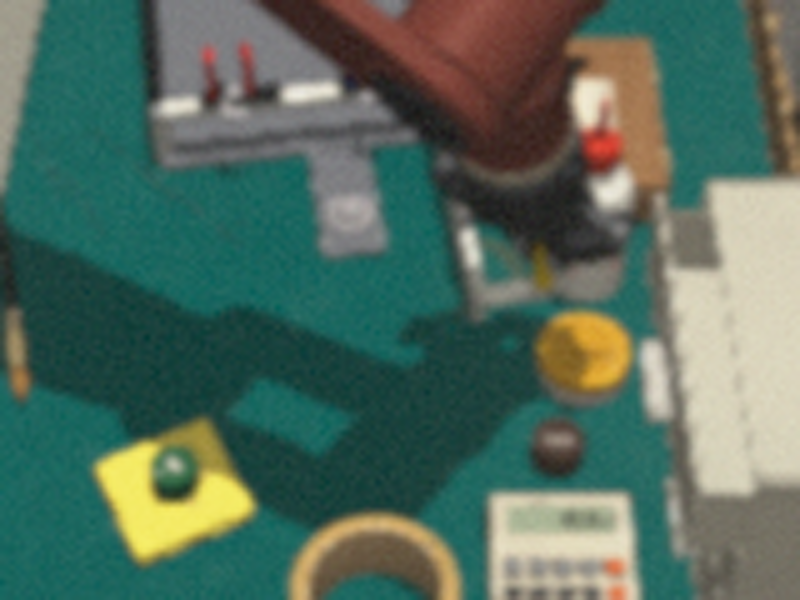

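Run:
```python
from h import *
o=st();print(ang(o)[0]);sign_off()
```

```text
33.42 [ 745.7 -217.7   67. ] [180.  -19.9  62. ] F [-3.  -3.5 -2.7] w 13.4
1.5529145350256373
the job is handed in; nothing more can be done
```

The job is done and handed in at 33.4 s of the 66 s allowed; no verdict was reported.

- **Puck:** it was lifted out of the tote and set on the pad, and the last side picture shows it standing there.
- **Catches:** I squeezed red first, then blue. In the wrist pictures the tabs of each catch stand about 25 mm apart afterwards, against 40 mm locked and 26 mm fully squeezed. I take both as released; the joint values themselves could not be read.
- **Gate:** it was swung past its detent to about 1.55 rad, worked out from the arm's pose. The gripper was still holding the yellow handle at hand-in, with a finger opening of 13.4 mm and about 5 N at the wrist.
- **Bystanders:** the wash bottle, tin, brown puck and tape looked undisturbed in the last pictures. The mug was outside them and was not rechecked.

The two overhead measurements of the puck differed by 3.5 mm. Two estimates of the wash bottle's position differed by about 40 mm, one of them using a rough detection box. The networks also gave several false labels, which I set aside in favour of the pictures and colour measurements. No check failed, and the highest wrist force I read was about 12 N.

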